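# Sweep the headset locknuts into the parts fence

## Task

With the fingers, sweep the three loose steel locknuts along the bench, through the open side of the low three-sided aluminium fence, until all three lie flat and wholly inside it. Push them only: do not pick up or lift any nut, and leave the cup, headlamp, mini pump and rasp where they are.

Things in the scene. Friction and masses are not known exactly. Their poses are not given: they have to be found in the camera images.
- fence: Fixed low aluminium fence, three-sided; the bench is its floor, no lip at the open side. Rails 18 mm high, 8 mm thick; inside 160 mm wide (its x), 100 mm deep (its y). Origin on the bench at the middle of the open side, level with the side rails' ends; y points into the fence (world +y, turned up to 0.3 rad either way), z up. Inner faces: x = -80 and +80 mm, back rail y = 100 mm.
- nut0: Loose steel headset locknut: a hexagonal ring 32 mm across flats (37 mm across corners), 11 mm high, bore about 22 mm, about 45 g (mass varies), lying flat on the bench rubber. Origin at the centre of its underside, z up. All three nuts are alike.
- nut1: Loose steel headset locknut: a hexagonal ring 32 mm across flats (37 mm across corners), 11 mm high, bore about 22 mm, about 45 g (mass varies), lying flat on the bench rubber. Origin at the centre of its underside, z up. All three nuts are alike.
- nut2: Loose steel headset locknut: a hexagonal ring 32 mm across flats (37 mm across corners), 11 mm high, bore about 22 mm, about 45 g (mass varies), lying flat on the bench rubber. Origin at the centre of its underside, z up. All three nuts are alike.
- cup: Bystander: small open black plastic cup of valve caps, 50 mm across the rim, 42 mm high, loose. Origin at the centre of its underside, z up.
- headlamp: Bystander: yellow headlamp body 62 mm wide (its y), about 45 mm deep (its x), 40 mm high with a black button on top, loose. Origin at the centre of its underside, z up.
- pump: Bystander: aluminium mini pump with black ends, lying along its y, 230 mm long, 28 mm high, loose. Origin on the bench under it, 5 mm from the middle of its length, z up.
- rasp: Bystander: steel rasp with a wooden handle, lying along its x (handle to -x), 300 mm long, 26 mm wide, 20 mm high, loose. Origin on the bench under it, 10 mm from the middle of its length, z up.
Mind the look-alikes: they are no part of the job. Leave any green look-alike of the nut0 alone. Leave any orange look-alike of the nut2 alone.

How it is judged:
By the outcome, as a careful person would: the job done as asked, in the order asked, and still so for the second after the job is handed in, with the robot touching nothing.
It also fails if it takes over 54 s, if anything falls off the work surface, if the arm or the gripper's body presses on something with over 40 N, if the wrist force passes 120 N, or if a joint passes its speed limit or range.

## Robot

A 6-joint arm with a two-finger parallel gripper is mounted at the origin on the work surface. World frame = base frame: x ahead of the robot, y to its left, z up, the work surface at z = 0. Lengths are in m, angles in rad, forces in N, time in s.
With the tool pointing down it reaches from about 0.375 to 0.975 m from the base axis. Payload 3.8 kg.
Tool frame: the origin (TCP) lies between the finger pads; the fingertips stand 8 mm ahead of it and the grasp point (between the pads) lies 11 mm behind it (tcp_to_tips is the distance from the TCP to the fingertips, in m); z points along the fingers, y is the line along which they close (so a half turn about z gives the same grasp; the last joint's range is limited). The gripper opens to 85 mm and grips with 20 to 120 N. Pads are 22 mm wide; open, the fingers measure 114 mm over their backs; the gripper's body (76 mm by 85 mm) begins 54 mm behind the grasp point. The pads swing forward as they close: fully open they stand 13 mm farther back than shut.
Start: joints at [1.064, 0.264, 1.604, -0, 1.274, -0.037], TCP at [0.306, 0.602, 0.239] pointing down, gripper open.
Joint ranges: [-2.63, 2.63], [-0.94, 2.18], [0.31, 2.57], [-1.31, 4.45], [0, 2.66], [-2.55, 2.55]. Speed limits (rad/s): [2.57, 2.57, 3.14, 3.14, 3.14, 3.14].

## Interface

Orientations are given as a rotation vector (axis times angle).
In Python, from workcell import * gives the robot as it stands.
- The arm moves only by the tool move_arm, never from a script. Its argument "series" is one flat list of numbers, 7 for each row, row after row: the finger opening in cm, from 0 to 8.54, then the shift along the tool's x, y, z in cm, then the turn, a rotation vector about the tool's x, y, z in degrees. A call has 1 to 5 rows; each row shifts and turns the commanded pose from where the row before left it, along the tool's axes as they then stand; what a row does not reach is not made up. A row lasts 1/8 s, in which the tool goes at most 62.5 mm and 10.7 degrees, less where a joint would pass 70% of its speed; a pose out of reach is approached as far as the arm can. A call is refused whole if a number of a shift passes 6.25 or a number of a turn 10.7, either way. A call with a gripper value outside its range is refused whole. The fingers move at their own pace and stop on an object; "grip_force" is the grip in N (left out, the last holds). Time passes only in rows, so rows that do not move let the fingers close. It gives the time, the measured TCP pose, the force, the opening and the grip force at its end, in the units of the state.
- read_state(): the state, without advancing time (a new reading comes with each control period).
- read_camera(name): name is "scene" or "top"; returns the picture (384x512x3 uint8, red, green, blue); there is no depth.
- calibration(name): a dict with "camera_matrix" (3x3 intrinsics, pixels), "rvec" (rotation vector, rad) and "tvec" (3), from world to camera coordinates, as OpenCV has them. Camera axes: x right, y down, z forward; pixel columns grow to the right and rows downward; lengths in m; the calibration is good to about 2 mm. A picture is of the moment at which its call begins. calibration takes no time and is no camera call.
- finish_job(): hands the job in; it is judged then, once.
The state is a dict: "time": time; "q": joint angles; "joint_vel": joint speeds; "joint_torque": joint torques, N m; "tool_pos": TCP position; "tcp_rot": TCP orientation; "wrist_force": force on the tool from outside, world axes, zero at the start; "torque": the same for the moment, N m; "width": opening from 0.0 (shut) to 1.0 (fully open); "grip_force": force on a finger pad.
Only numpy, scipy, OpenCV 4.12 (cv2) and the standard library are available. Lean on these libraries where they do the work, as an engineer would, in place of code of your own. Each camera call takes 0.05 s, during which the arm holds its last target. There are 200 camera calls.

## Working session

There is one attempt and no reset: what is moved stays moved. The work goes in short steps, Python scripts to look and compute and a tool call to move; the robot and the scene stay as the last step left them, time stands still between calls to the robot, and variables do not carry over. Pictures are saved under pics/ and viewed, at most 10 in all, crops included, and the job is handed in when it is done.

Besides the shell and the picture viewer there is one more tool, called in YAML: its name, and indented under it one key for each argument. move_arm: Moves the arm, as the interface text tells. Its arguments: {"type":"object","properties":{"series":{"type":"array"},"grip_force":{"type":"number"}},"required":["series"]}

```bash
mkdir -p pics
python3 - <<'E'
from workcell import *
import cv2,numpy as np
for n in("top","scene"):
    im=read_camera(n); np.save(n+"0.npy",im)
    cv2.imwrite(f"pics/{n}0.png",cv2.resize(im[:,:,::-1],(800,600),interpolation=cv2.INTER_CUBIC))
    c=calibration(n);print(c)
s=read_state();print(s)
E
```

```text
{'camera_matrix': array([[414.02632745,   0.        , 259.37914849],
       [  0.        , 414.02632745, 191.51207381],
       [  0.        ,   0.        ,   1.        ]]), 'rvec': array([ 2.18966092, -2.16809026,  0.12884363]), 'tvec': array([-0.12227312,  0.57710068,  1.07198963])}
{'camera_matrix': array([[370.95962742,   0.        , 255.98266253],
       [  0.        , 370.95962742, 193.3820249 ],
       [  0.        ,   0.        ,   1.        ]]), 'rvec': array([ 2.1111452 ,  1.29127282, -0.4901217 ]), 'tvec': array([-0.16018234, -0.37448977,  1.26700059])}
{'time': 0.1, 'q': array([ 1.06408806e+00,  2.64677604e-01,  1.60522580e+00,  6.37797091e-06,
        1.27366994e+00, -3.69068752e-02]), 'joint_vel': array([ 0.00063387, -0.00193466, -0.00317346, -0.00228944,  0.00056837,
        0.00059361]), 'joint_torque': array([ 2.87678513e-04, -5.16707146e+01, -3.68590772e+01, -9.86868554e-05,
        6.35147357e-03, -6.38684719e-05]), 'tool_pos': array([0.3052784 , 0.60131914, 0.23809291]), 'tcp_rot': array([-7.31071813e-01, -3.05479159e+00,  2.99396226e-03]), 'wrist_force': array([ 0.19614831, -0.12900512,  0.32021783]), 'torque': array([-0.01472522, -0.00378862, -0.02267348]), 'grip_force': 0.0, 'width': 0.9998337298463852}
```

View pics/top0.png

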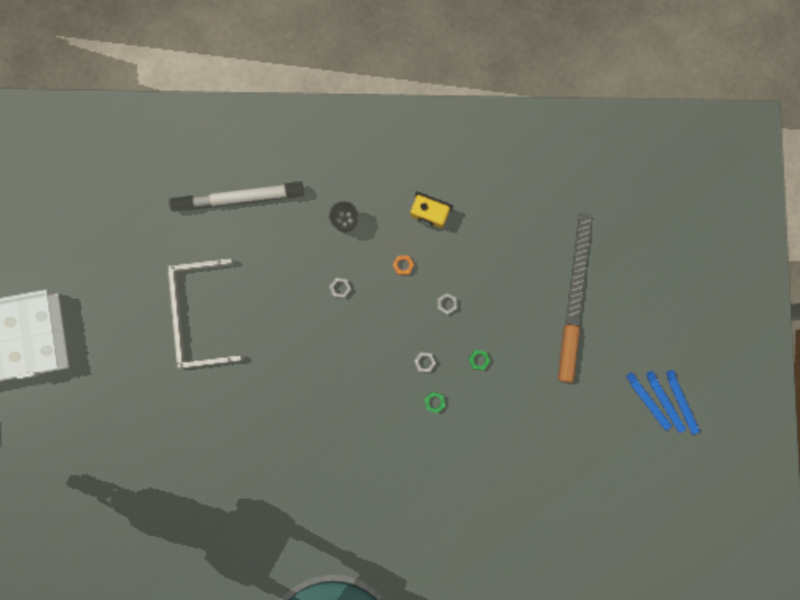

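View pics/scene0.png

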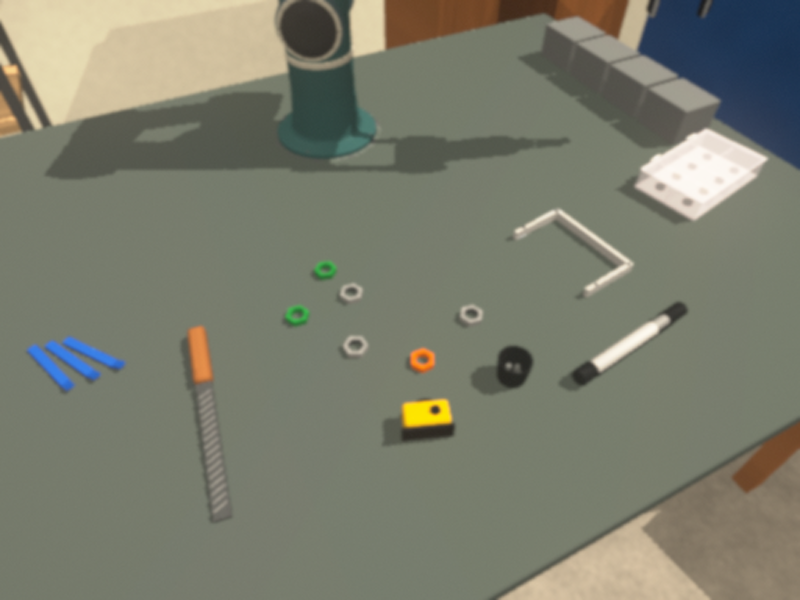

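The top view (800x600) shows three steel nuts at (341,288), (447,304) and (425,362). Possible mistakes are the orange nut at (403,265) and the green nuts at (480,360) and (435,403). The fence opens to the right, with its corners at (170,267) and (180,365), and the cup is at (343,216). I choose the three grey nuts and will measure them and check a crop.

```bash
cat > h.py <<'E'
from workcell import *
import cv2,numpy as np
def ray(n,px,z):
    c=calibration(n);R=cv2.Rodrigues(c["rvec"])[0];t=c["tvec"]
    p=cv2.undistortPoints(np.array([[px]],float),c["camera_matrix"],None)[0,0]
    d=R.T@[p[0],p[1],1];o=-R.T@t
    return (o+d*(z-o[2])/d[2])[:2]
def blobs(im,m,lo,hi):
    n,l,s,c=cv2.connectedComponentsWithStats(m.astype(np.uint8))
    return [(c[i],s[i],(l==i)) for i in range(1,n) if lo<s[i,4]<hi]
def look(save=None):
    im=read_camera("top")
    hsv=cv2.cvtColor(im,cv2.COLOR_RGB2HSV)
    g=cv2.cvtColor(im,cv2.COLOR_RGB2GRAY)
    out={}
    for k,m in dict(steel=(hsv[...,1]<22)&(g>140)|(g>165)&(hsv[...,1]<60),green=(hsv[...,1]>120)&(abs(hsv[...,0].astype(int)-60)<15),orange=(hsv[...,1]>150)&(hsv[...,0]<16),yellow=(hsv[...,1]>150)&(abs(hsv[...,0].astype(int)-26)<7),black=g<50).items():
        out[k]=[]
        for c,s,l in blobs(im,cv2.morphologyEx(m.astype(np.uint8),cv2.MORPH_CLOSE,np.ones((3,3))),25,2500):
            if not(45<c[1]<300): continue
            cc,r=cv2.minEnclosingCircle(np.argwhere(l)[:,::-1].astype(np.float32))
            z=.009 if s[2]<25 else .018
            box=cv2.boxPoints(cv2.minAreaRect(np.argwhere(l)[:,::-1].astype(np.float32)))
            out[k].append((np.round(cc,1),s[4],round(r,1),ray("top",cc,z).round(4)))
    if save: cv2.imwrite(save,im[:,:,::-1])
    return im,out
E
python3 - <<'E'
from h import *
im,o=look()
for k in o:
    print(k)
    for b in o[k]: print("  ",*b)
f=512/800
for nm,p in dict(bl=(170,267),br=(180,365),tl=(232,262),tr=(241,358)).items(): print(nm,ray("top",np.array(p)*f,.018))
print(ray("top",(0,0),0),ray("top",(511,383),0))
cv2.imwrite("pics/crop.png",cv2.resize(im[150:280,100:330,::-1],(800,452),interpolation=cv2.INTER_CUBIC))
E
```

```text
steel
   [121.5  46.5] 1433 40.9 [0.979  0.2688]
   [152.5 124. ] 338 28.9 [0.761  0.1758]
   [130.5 200.5] 436 38.2 [0.5516 0.227 ]
   [217.  183.5] 68 6.3 [ 0.601  -0.0018]
   [ 18.  215.5] 2106 32.9 [0.5088 0.5214]
   [285.5 193.5] 63 6.5 [ 0.5757 -0.1879]
   [271.4 231.2] 70 6.7 [ 0.4734 -0.1501]
green
   [306.2 230. ] 69 6.3 [ 0.4776 -0.244 ]
   [278. 257.] 75 6.3 [ 0.4049 -0.1682]
orange
   [257.9 169.3] 64 6.1 [ 0.6413 -0.1123]
yellow
   [274.5 134.6] 306 12.8 [ 0.736  -0.1565]
black
bl [0.63076844 0.28812616]
br [0.46342163 0.26378106]
tl [0.64071824 0.18241296]
tr [0.47616334 0.16135901]
[1.11824309 0.62228437] [ 0.07999216 -0.78662743]
```

View pics/crop.png

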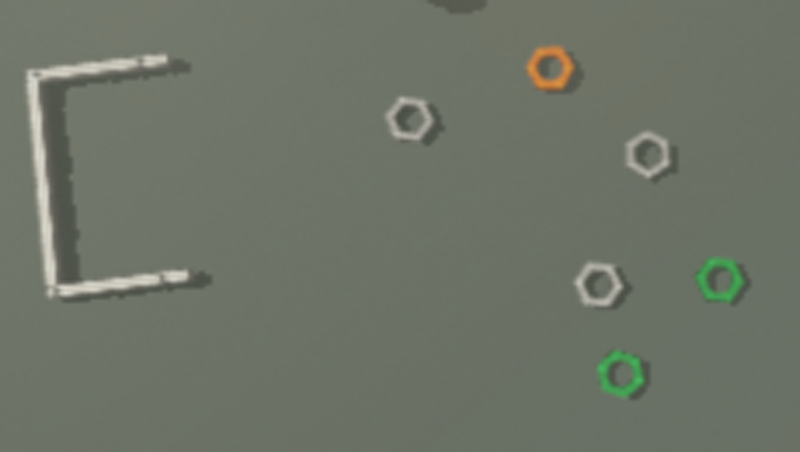

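The crop confirms three plain grey steel rings, and that the orange and green ones are separate. Next I'll write a planning helper. I'll push with the fingers about 16 mm apart, so each nut rests against both of them.

```bash
cat >> h.py <<'E'
from scipy.spatial.transform import Rotation as Ro
def plan(wps,start=None):
    "wps: (x,y,z,yaw_deg,opening_cm,rows); prints rows in tool axes, rounded"
    if start is None:
        s=read_state();p=s["tool_pos"].copy();R=Ro.from_rotvec(s["tcp_rot"])
    else: p,R=np.array(start[:3]),Ro.from_matrix(down(start[3]))
    for w in wps:
        T=Ro.from_matrix(down(w[3]));t=np.array(w[:3]);n=w[5]
        for k in range(n):
            d=R.inv().apply((t-p)/(n-k))*100; d=np.round(d,1)
            r=np.degrees((R.inv()*T).as_rotvec())/(n-k); r=np.round(r,1)
            print(*[float(v) for v in (w[4],*d,*r)],sep=", ",end=",\n")
            p=p+R.apply(d/100); R=R*Ro.from_rotvec(np.radians(r))
        print("   ->",p.round(4))
def down(y):
    c,s=np.cos(np.radians(y)),np.sin(np.radians(y))
    return np.array([[c,s,0],[s,-c,0],[0,0,-1]])
def yaw(s): m=Ro.from_rotvec(s["tcp_rot"]).as_matrix(); return np.degrees(np.arctan2(m[1,0],m[0,0]))
E
python3 - <<'E'
from h import *
plan([(.601,-.06,.12,90,1.6,13),(.601,-.06,.04,90,1.6,2)])
E
```

```text
1.6, -4.3, -3.5, 0.9, -0.0, 0.0, 4.9,
1.6, -4.6, -3.1, 0.9, -0.0, 0.0, 4.8,
1.6, -4.9, -2.7, 0.9, -0.0, 0.0, 4.9,
1.6, -5.1, -2.3, 0.9, -0.0, 0.0, 4.8,
1.6, -5.2, -1.9, 0.9, -0.0, 0.0, 4.9,
1.6, -5.4, -1.4, 0.9, -0.0, 0.0, 4.8,
1.6, -5.5, -1.0, 0.9, -0.0, 0.0, 4.9,
1.6, -5.6, -0.5, 0.9, -0.0, 0.0, 4.8,
1.6, -5.6, -0.0, 0.9, -0.0, 0.0, 4.9,
1.6, -5.5, 0.5, 0.9, -0.0, 0.0, 4.8,
1.6, -5.5, 0.9, 1.0, -0.0, 0.0, 4.9,
1.6, -5.4, 1.4, 0.9, -0.0, 0.0, 4.8,
1.6, -5.3, 1.8, 1.0, -0.1, 0.1, 4.9,
   -> [ 0.6009 -0.0605  0.12  ]
1.6, 0.0, 0.0, 4.0, 0.0, -0.0, -0.0,
1.6, 0.0, 0.0, 4.0, 0.0, -0.0, -0.0,
   -> [ 0.601  -0.0605  0.04  ]
```

move_arm:
  series: [1.6,-4.3,-3.5,0.9,0,0,4.9,1.6,-4.6,-3.1,0.9,0,0,4.8,1.6,-4.9,-2.7,0.9,0,0,4.9,1.6,-5.1,-2.3,0.9,0,0,4.8,1.6,-5.2,-1.9,0.9,0,0,4.9]
  grip_force: 40

```text
time: 0.78
tool_pos: [0.4195, 0.3462, 0.1938]
tcp_rot: [1.361, 2.831, -0.0]
wrist_force: [0.4, -0.7, 1.3]
width: 0.187
grip_force: 0.0
```

move_arm:
  series: [1.6,-5.4,-1.4,0.9,0,0,4.8,1.6,-5.5,-1.0,0.9,0,0,4.9,1.6,-5.6,-0.5,0.9,0,0,4.8,1.6,-5.6,0,0.9,0,0,4.9,1.6,-5.5,0.5,0.9,0,0,4.8]

```text
time: 1.4
tool_pos: [0.5337, 0.0915, 0.1489]
tcp_rot: [1.925, 2.483, 0.0]
wrist_force: [0.6, 0.3, 0.2]
width: 0.186
grip_force: 0.0
```

move_arm:
  series: [1.6,-5.5,0.9,1.0,0,0,4.9,1.6,-5.4,1.4,0.9,0,0,4.8,1.6,-5.3,1.8,1.0,0,0,4.9,1.6,0,0,4.0,0,0,0,1.6,0,0,4.0,0,0,0]

```text
time: 2.02
tool_pos: [0.6018, -0.0612, 0.0395]
tcp_rot: [2.223, 2.218, 0.001]
wrist_force: [0.4, 0.2, -1.1]
width: 0.184
grip_force: 0.0
```

Run:
```python
from h import *
im=read_camera("scene");cv2.imwrite("pics/s1.png",cv2.resize(im[100:300,150:450,::-1],(800,533),interpolation=cv2.INTER_CUBIC))
s=read_state();print(s["tool_pos"],yaw(s),s["width"],s["q"],s["wrist_force"])
```

```text
[ 0.59682212 -0.06006253  0.03315582] 89.90090303427499 0.1876015987128808 [-1.41837190e-01  3.33632651e-01  1.93001034e+00  3.28269806e-05
  8.87095119e-01 -1.40134369e-01] [-1.52480867 -0.36250491 -3.7573561 ]
```

View pics/s1.png

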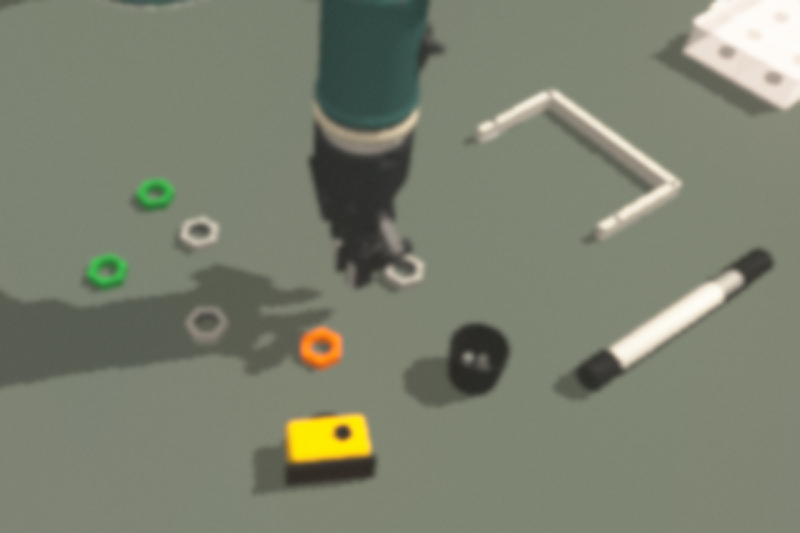

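The gripper is at about (365,270), just behind nut A at (405,270), and its path into the fence is clear. The pose may still be settling, so I'll read it again and then plan the descent and push.

Run:
```python
from h import *
for i in range(4):
    read_camera("top"); s=read_state();print(s["tool_pos"],s["wrist_force"],s["joint_vel"].round(3))
plan([(.601,-.055,.010,90,1.6,3),(.601,-.035,.010,90,1.6,2),(.603,.165,.010,94,1.6,9),(.600,.212,.010,97,1.6,4)],(.601,-.0605,.040,90))
```

```text
[ 0.59626937 -0.05961668  0.03483286] [-1.08625538  0.98784843 -0.6320961 ] [ 0.009 -0.05  -0.047 -0.001  0.048  0.   ]
[ 0.59827891 -0.05963221  0.0374479 ] [ 0.17307664  0.47354083 -0.43086108] [ 0.008 -0.046 -0.054 -0.001  0.002  0.   ]
[ 0.60042568 -0.05972479  0.03966478] [-0.77491003  0.60498831  0.53898405] [ 0.006 -0.035 -0.039  0.001 -0.005  0.001]
[ 0.60190057 -0.05979973  0.04122574] [-0.48796997  0.25336135 -0.30564694] [ 0.003 -0.023 -0.025 -0.001 -0.004  0.001]
1.6, 0.2, 0.0, 1.0, 0.0, 0.0, 0.0,
1.6, 0.2, 0.0, 1.0, 0.0, 0.0, 0.0,
1.6, 0.1, 0.0, 1.0, 0.0, 0.0, 0.0,
   -> [ 0.601  -0.0555  0.01  ]
1.6, 1.0, 0.0, -0.0, 0.0, 0.0, 0.0,
1.6, 1.0, 0.0, -0.0, 0.0, 0.0, 0.0,
   -> [ 0.601  -0.0355  0.01  ]
1.6, 2.2, 0.0, -0.0, 0.0, 0.0, -0.4,
1.6, 2.2, 0.0, -0.0, 0.0, 0.0, -0.5,
1.6, 2.2, 0.1, -0.0, 0.0, 0.0, -0.4,
1.6, 2.2, 0.1, -0.0, 0.0, 0.0, -0.5,
1.6, 2.2, 0.1, -0.0, 0.0, 0.0, -0.4,
1.6, 2.3, 0.1, -0.0, 0.0, 0.0, -0.5,
1.6, 2.2, 0.1, -0.0, 0.0, 0.0, -0.4,
1.6, 2.3, 0.2, -0.0, 0.0, 0.0, -0.5,
1.6, 2.2, 0.1, -0.0, 0.0, 0.0, -0.4,
   -> [0.6028 0.1647 0.01  ]
1.6, 1.2, 0.0, -0.0, 0.0, 0.0, -0.8,
1.6, 1.2, 0.0, -0.0, 0.0, 0.0, -0.7,
1.6, 1.2, 0.1, -0.0, 0.0, 0.0, -0.8,
1.6, 1.1, 0.0, -0.0, 0.0, 0.0, -0.7,
   -> [0.5996 0.2116 0.01  ]
```

move_arm:
  series: [1.6,0.2,0,1.0,0,0,0,1.6,0.2,0,0.9,0,0,0,1.6,0.1,0,0.6,0,0,0,1.6,0,0,0.4,0,0,0,1.6,0,0,0,0,0,0]

```text
time: 2.9
tool_pos: [0.6009, -0.0548, 0.0108]
tcp_rot: [-2.221, -2.221, 0.001]
wrist_force: [0.4, -1.5, 0.2]
width: 0.187
grip_force: 0.0
```

move_arm:
  series: [1.6,0.7,0,0,0,0,0,1.6,1.3,0,0,0,0,0,1.6,2.2,0,0,0,0,-0.4,1.6,2.2,0,0,0,0,-0.5,1.6,2.2,0.1,0,0,0,-0.4]

```text
time: 3.52
tool_pos: [0.6017, 0.0332, 0.0114]
tcp_rot: [2.195, 2.248, 0.0]
wrist_force: [0.1, -0.8, -0.0]
width: 0.188
grip_force: 0.3
```

Run:
```python
from h import *
s=read_state();print(s["tool_pos"],yaw(s),s["wrist_force"],s["width"])
im,o=look();[print(*b) for b in o["steel"]]
```

```text
[0.6017024  0.03315383 0.01141225] 91.35820667376005 [ 0.14656775 -0.81200921 -0.00947432] 0.18847980047055507
[275.  57.] 43 6.3 [ 0.9601 -0.1574]
[295.5  57.5] 83 11.6 [ 0.9596 -0.215 ]
[153. 125.] 392 29.3 [0.7582 0.1743]
[509.5 147. ] 152 16.1 [ 0.712  -0.8097]
[130.  200.5] 384 38.0 [0.5516 0.2283]
[150.9 175.7] 41 5.1 [0.6204 0.1773]
[206.8 176. ] 45 5.2 [0.6212 0.0263]
[ 18. 215.] 2143 33.3 [0.5101 0.5215]
[285.6 192. ] 34 5.7 [ 0.5798 -0.1882]
[159.5 225. ] 85 16.6 [0.4872 0.1478]
[271.7 231.3] 79 6.8 [ 0.4734 -0.151 ]
```

Run:
```python
from h import *
a=read_camera("top")[130:230,120:320,::-1];b=read_camera("scene")[110:260,230:430,::-1]
cv2.imwrite("pics/p2.png",np.hstack([cv2.resize(a,(400,200)),cv2.resize(b,(400,300))[50:250]]).repeat(1,0))
```

```text
(no output)
```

View pics/p2.png

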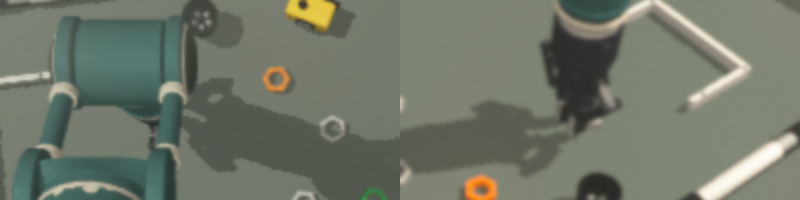

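The arm hides the top view. In the scene view the nut's edge shows right in front of the fingers at (600,122), so the push is tracking and I'll continue.

move_arm:
  series: [1.6,2.2,0.1,0,0,0,-0.5,1.6,2.2,0.1,0,0,0,-0.4,1.6,2.3,0.1,0,0,0,-0.5,1.6,2.2,0.1,0,0,0,-0.4,1.6,2.3,0.2,0,0,0,-0.5]

```text
time: 4.3
tool_pos: [0.6033, 0.1449, 0.0112]
tcp_rot: [-2.15, -2.29, 0.0]
wrist_force: [-0.2, 0.3, 0.2]
width: 0.187
grip_force: 0.1
```

move_arm:
  series: [1.6,2.1,0.1,0,0,0,-0.4,1.6,1.4,0,0,0,0,-0.8,1.6,1.2,0,0,0,0,-0.7,1.6,1.1,0.1,0,0,0,-0.8,1.6,0.7,0,0,0,0,-0.7]

```text
time: 4.92
tool_pos: [0.6004, 0.2087, 0.0113]
tcp_rot: [2.081, 2.353, 0.0]
wrist_force: [0.8, -0.7, 0.1]
width: 0.182
grip_force: 0.2
```

Run:
```python
from h import *
s=read_state();print(s["tool_pos"],yaw(s),s["wrist_force"],s["width"])
plan([(.605,.17,.012,97,1.6,2),(.605,.165,.08,97,1.6,2),(.576,-.245,.08,93,1.6,8)])
```

```text
[0.60040452 0.20872263 0.01130362] 97.03165003028481 [ 0.81923549 -0.73452623  0.14902808] 0.1817495724327017
1.6, -1.9, -0.0, -0.0, 0.0, 0.0, 0.0,
1.6, -2.0, -0.0, -0.1, 0.0, 0.0, 0.0,
   -> [0.6052 0.17   0.0123]
1.6, -0.2, -0.0, -3.4, 0.0, 0.0, 0.0,
1.6, -0.3, -0.1, -3.4, 0.0, 0.0, 0.0,
   -> [0.6048 0.1649 0.0803]
1.6, -5.0, -1.0, 0.0, 0.0, 0.0, 0.5,
1.6, -5.1, -0.9, 0.0, 0.0, 0.0, 0.5,
1.6, -5.1, -0.9, 0.0, 0.0, 0.0, 0.5,
1.6, -5.1, -0.9, 0.0, 0.0, 0.0, 0.5,
1.6, -5.1, -0.8, 0.0, 0.0, 0.0, 0.5,
1.6, -5.0, -0.8, 0.0, 0.0, 0.0, 0.5,
1.6, -5.1, -0.7, 0.0, 0.0, 0.0, 0.5,
1.6, -5.0, -0.6, 0.0, 0.0, 0.0, 0.5,
   -> [ 0.5764 -0.2445  0.0803]
```

move_arm:
  series: [1.6,-1.9,0,0,0,0,0,1.6,-2.0,0,-0.1,0,0,0,1.6,-0.2,0,-3.4,0,0,0,1.6,-0.3,-0.1,-3.4,0,0,0,1.6,-5.0,-1.0,0,0,0,0.5]

```text
time: 5.55
tool_pos: [0.6046, 0.1138, 0.0846]
tcp_rot: [2.087, 2.341, 0.011]
wrist_force: [1.2, -0.1, -0.8]
width: 0.188
grip_force: 0.0
```

move_arm:
  series: [1.6,-5.1,-0.9,0,0,0,0.5,1.6,-5.1,-0.9,0,0,0,0.5,1.6,-5.1,-0.9,0,0,0,0.5,1.6,-5.1,-0.8,0,0,0,0.5,1.6,-5.0,-0.8,0,0,0,0.5]

```text
time: 6.18
tool_pos: [0.5813, -0.1468, 0.0805]
tcp_rot: [2.145, 2.295, -0.0]
wrist_force: [0.8, 0.1, 0.2]
width: 0.186
grip_force: 0.0
```

move_arm:
  series: [1.6,-5.1,-0.7,0,0,0,0.5,1.6,-5.0,-0.6,0,0,0,0.5,1.6,0,0,0,0,0,0,1.6,0,0,0,0,0,0,1.6,0,0,0,0,0,0]

```text
time: 6.8
tool_pos: [0.5754, -0.2443, 0.0801]
tcp_rot: [-2.162, -2.278, 0.0]
wrist_force: [-0.1, -0.0, 0.1]
width: 0.187
grip_force: 0.0
```

Run:
```python
from h import *
s=read_state();print(s["tool_pos"],yaw(s),s["wrist_force"],s["width"])
im,o=look();[print(*b) for b in o["steel"]]
cv2.imwrite("pics/p3.png",cv2.resize(im[100:300,80:360,::-1],(784,560)))
plan([(.576,-.242,.011,93,1.6,5),(.576,-.222,.011,93,1.6,2),(.560,.13,.011,95,1.6,15),(.5535,.212,.011,97,1.6,5)],(*s["tool_pos"],yaw(s)))
```

```text
[ 0.57544651 -0.24427859  0.08008498] 93.00776151567408 [-0.12052824 -0.01793092  0.12400153] 0.18721492783060445
[130.5  37. ] 2382 66.9 [1.0069 0.2451]
[223.5  52.8] 59 5.0 [ 0.9699 -0.0129]
[247.   52.1] 125 13.3 [ 0.9689 -0.0788]
[152.5 124. ] 368 28.9 [0.761  0.1758]
[308.1 163.8] 99 17.2 [ 0.6581 -0.2495]
[130.5 200. ] 456 38.7 [0.553  0.2271]
[128.6 183.4] 74 6.6 [0.5985 0.2367]
[ 18. 215.] 2126 33.3 [0.5101 0.5215]
[285.5 193.5] 53 6.5 [ 0.5757 -0.1879]
[357.2 202.6] 71 7.3 [ 0.553 -0.383]
[287.5 210. ] 49 7.2 [ 0.531  -0.1934]
[271.  231.2] 46 6.5 [ 0.4735 -0.1493]
[346.5 237. ] 56 6.6 [ 0.4598 -0.3527]
[306.5 248.5] 133 22.5 [ 0.4285 -0.2435]
1.6, 0.0, 0.0, 1.4, 0.0, 0.0, 0.0,
1.6, 0.1, 0.0, 1.4, 0.0, 0.0, 0.0,
1.6, 0.0, 0.0, 1.4, 0.0, 0.0, 0.0,
1.6, 0.1, 0.0, 1.4, 0.0, 0.0, 0.0,
1.6, 0.0, 0.1, 1.3, 0.0, 0.0, 0.0,
   -> [ 0.5763 -0.2422  0.0111]
1.6, 1.0, 0.0, 0.0, 0.0, 0.0, 0.0,
1.6, 1.0, 0.1, 0.0, 0.0, 0.0, 0.0,
   -> [ 0.5763 -0.2222  0.0111]
1.6, 2.4, 0.0, 0.0, 0.0, 0.0, -0.1,
1.6, 2.3, 0.0, 0.0, 0.0, 0.0, -0.1,
1.6, 2.4, 0.0, 0.0, 0.0, 0.0, -0.1,
1.6, 2.3, 0.0, 0.0, 0.0, 0.0, -0.1,
1.6, 2.4, 0.0, 0.0, 0.0, 0.0, -0.1,
1.6, 2.3, 0.0, 0.0, 0.0, 0.0, -0.1,
1.6, 2.4, 0.1, 0.0, 0.0, 0.0, -0.2,
1.6, 2.3, 0.1, 0.0, 0.0, 0.0, -0.1,
1.6, 2.4, 0.1, 0.0, 0.0, 0.0, -0.2,
1.6, 2.3, 0.1, 0.0, 0.0, 0.0, -0.1,
1.6, 2.3, 0.1, 0.0, 0.0, 0.0, -0.2,
1.6, 2.4, 0.1, 0.0, 0.0, 0.0, -0.1,
1.6, 2.3, 0.0, 0.0, 0.0, 0.0, -0.2,
1.6, 2.4, 0.1, 0.0, 0.0, 0.0, -0.1,
1.6, 2.3, 0.0, 0.0, 0.0, 0.0, -0.2,
   -> [0.5597 0.1295 0.0111]
1.6, 1.7, 0.0, 0.0, 0.0, 0.0, -0.4,
1.6, 1.6, 0.0, 0.0, 0.0, 0.0, -0.4,
1.6, 1.7, 0.1, 0.0, 0.0, 0.0, -0.4,
1.6, 1.6, 0.1, 0.0, 0.0, 0.0, -0.4,
1.6, 1.7, 0.0, 0.0, 0.0, 0.0, -0.4,
   -> [0.5533 0.2123 0.0111]
```

View pics/p3.png

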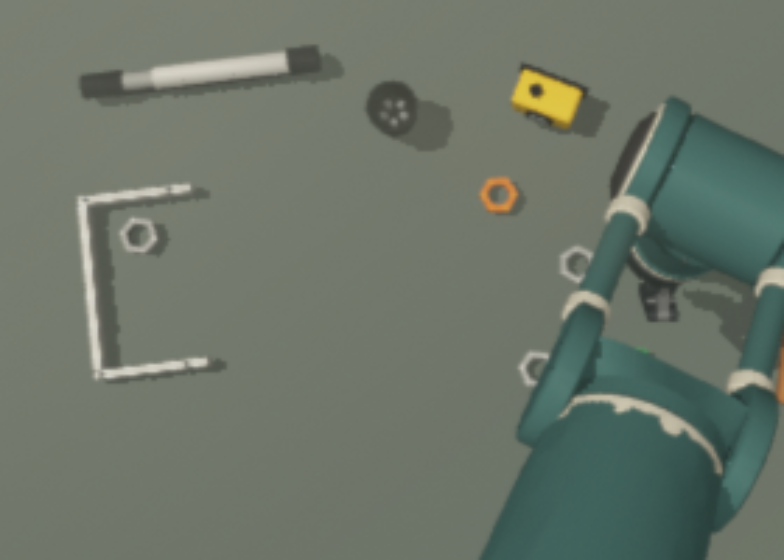

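Nut A lies inside the fence at (138,236), nut B is at (575,264), and the bystanders have not moved. Now I'll push B.

move_arm:
  series: [1.6,0,0,2.2,0,0,0,1.6,0.1,0,2.2,0,0,0,1.6,0,0,1.4,0,0,0,1.6,0.1,0,0.8,0,0,0,1.6,0,0.1,0.3,0,0,0]

```text
time: 7.48
tool_pos: [0.5769, -0.2425, 0.011]
tcp_rot: [-2.162, -2.279, 0.0]
wrist_force: [-0.4, 0.4, -0.1]
width: 0.19
grip_force: 0.0
```

move_arm:
  series: [1.6,0.8,0,0,0,0,0,1.6,1.2,0.1,0,0,0,0,1.6,2.4,0,0,0,0,-0.1,1.6,2.3,0,0,0,0,-0.1,1.6,2.4,0,0,0,0,-0.1]

```text
time: 8.1
tool_pos: [0.5728, -0.1499, 0.0115]
tcp_rot: [2.156, 2.285, 0.0]
wrist_force: [0.7, 0.3, 0.4]
width: 0.187
grip_force: 0.2
```

move_arm:
  series: [1.6,2.3,0,0,0,0,-0.1,1.6,2.4,0,0,0,0,-0.1,1.6,2.3,0,0,0,0,-0.1,1.6,2.4,0.1,0,0,0,-0.2,1.6,2.3,0.1,0,0,0,-0.1]

```text
time: 8.72
tool_pos: [0.5675, -0.0332, 0.0113]
tcp_rot: [-2.144, -2.296, 0.0]
wrist_force: [-0.4, -0.3, 0.2]
width: 0.189
grip_force: 0.1
```

move_arm:
  series: [1.6,2.4,0.1,0,0,0,-0.2,1.6,2.3,0.1,0,0,0,-0.1,1.6,2.3,0.1,0,0,0,-0.2,1.6,2.4,0.1,0,0,0,-0.1,1.6,2.3,0,0,0,0,-0.2]

```text
time: 9.35
tool_pos: [0.5627, 0.0837, 0.0113]
tcp_rot: [-2.128, -2.311, 0.0]
wrist_force: [-0.6, 0.2, -0.6]
width: 0.185
grip_force: 0.1
```

Run:
```python
from h import *
s=read_state();print(s["tool_pos"],yaw(s),s["wrist_force"],s["width"])
plan([(.5595,.13,.011,95,1.6,2),(.5535,.210,.011,97,1.6,6)],(*s["tool_pos"],yaw(s)))
```

```text
[0.56274221 0.08366057 0.01129868] 94.72185876989356 [-0.64885078  0.18267031 -0.55781042] 0.1849217871397432
1.6, 2.3, 0.0, 0.0, 0.0, 0.0, -0.1,
1.6, 2.3, 0.1, 0.0, 0.0, 0.0, -0.2,
   -> [0.5599 0.1296 0.0113]
1.6, 1.3, 0.0, 0.0, 0.0, 0.0, -0.3,
1.6, 1.4, 0.0, 0.0, 0.0, 0.0, -0.3,
1.6, 1.3, 0.0, 0.0, 0.0, 0.0, -0.3,
1.6, 1.4, 0.0, 0.0, 0.0, 0.0, -0.4,
1.6, 1.3, 0.1, 0.0, 0.0, 0.0, -0.3,
1.6, 1.4, 0.1, 0.0, 0.0, 0.0, -0.4,
   -> [0.5537 0.2104 0.0113]
```

move_arm:
  series: [1.6,2.3,0,0,0,0,-0.1,1.6,2.3,0,0,0,0,-0.2,1.6,1.4,0,0,0,0,-0.3,1.6,1.4,-0.1,0,0,0,-0.3,1.6,1.3,-0.1,0,0,0,-0.3]

```text
time: 9.98
tool_pos: [0.5534, 0.169, 0.0112]
tcp_rot: [2.104, 2.333, -0.0]
wrist_force: [-0.7, -0.5, 0.7]
width: 0.189
grip_force: 0.1
```

move_arm:
  series: [1.6,1.4,0,0,0,0,-0.4,1.6,1.3,0,0,0,0,-0.3,1.6,0.9,0,0,0,0,-0.4,1.6,-1.5,0,0,0,0,0,1.6,-2.5,0,0,0,0,0]

```text
time: 10.6
tool_pos: [0.5547, 0.164, 0.0113]
tcp_rot: [2.08, 2.354, -0.0]
wrist_force: [0.6, 0.2, 0.0]
width: 0.185
grip_force: 0.0
```

Run:
```python
from h import *
s=read_state();print(s["tool_pos"],yaw(s),s["wrist_force"],s["width"])
x,y=s["tool_pos"][:2]
plan([(x,y-.003,.08,97,1.6,2),(.469,-.202,.08,83,1.6,8)])
```

```text
[0.55468727 0.16398237 0.01125268] 97.07358979254603 [0.60204209 0.18162543 0.01949729] 0.18516637246832168
1.6, -0.1, -0.0, -3.4, -0.0, 0.0, 0.0,
1.6, -0.2, -0.0, -3.5, -0.0, 0.0, 0.1,
   -> [0.5551 0.161  0.0803]
1.6, -4.4, -1.6, 0.0, 0.0, 0.0, 1.7,
1.6, -4.4, -1.5, 0.0, 0.0, 0.0, 1.8,
1.6, -4.5, -1.3, 0.0, 0.0, 0.0, 1.7,
1.6, -4.5, -1.2, 0.0, 0.0, 0.0, 1.8,
1.6, -4.5, -1.1, 0.0, 0.0, 0.0, 1.7,
1.6, -4.6, -1.0, 0.0, 0.0, 0.0, 1.8,
1.6, -4.6, -0.8, 0.0, 0.0, 0.0, 1.7,
1.6, -4.6, -0.6, 0.0, 0.0, 0.0, 1.8,
   -> [ 0.4694 -0.2022  0.0803]
```

move_arm:
  series: [1.6,-0.1,0,-3.4,0,0,0,1.6,-0.2,0,-3.5,0,0,0.1,1.6,-4.4,-1.6,0,0,0,1.7,1.6,-4.4,-1.5,0,0,0,1.8,1.6,-4.5,-1.3,0,0,0,1.7]

```text
time: 11.22
tool_pos: [0.5225, 0.0228, 0.0805]
tcp_rot: [2.189, 2.252, -0.0]
wrist_force: [0.3, -0.6, 0.1]
width: 0.189
grip_force: 0.0
```

move_arm:
  series: [1.6,-4.5,-1.2,0,0,0,1.8,1.6,-4.5,-1.1,0,0,0,1.7,1.6,-4.6,-1.0,0,0,0,1.8,1.6,-4.6,-0.8,0,0,0,1.7,1.6,-4.6,-0.6,0,0,0,1.8]

```text
time: 11.85
tool_pos: [0.4676, -0.2039, 0.0804]
tcp_rot: [2.357, 2.077, -0.0]
wrist_force: [0.4, 1.3, 0.7]
width: 0.185
grip_force: 0.0
```

move_arm:
  series: [1.6,0,0,0,0,0,0,1.6,0,0,0,0,0,0,1.6,0,0,0,0,0,0]

```text
time: 12.22
tool_pos: [0.4686, -0.2008, 0.0801]
tcp_rot: [-2.354, -2.08, 0.0]
wrist_force: [-0.1, -0.2, -1.6]
width: 0.185
grip_force: 0.0
```

Run:
```python
from h import *
s=read_state();print(s["tool_pos"],yaw(s),s["wrist_force"],s["width"])
im,o=look();[print(*b) for k in("steel","green") for b in o[k] if b[2]<8]
b=read_camera("scene")[140:240,150:350,::-1]
a=im[140:260,90:250,::-1]
cv2.imwrite("pics/p4.png",np.hstack([cv2.resize(im[140:260,90:330,::-1],(480,240)),cv2.resize(b,(320,160))[:160].copy() if 0 else cv2.resize(b,(320,240))]))
plan([(.4685,-.201,.011,83,1.6,5),(.4705,-.182,.011,83,1.6,2),(.502,.07,.011,85,1.6,11),(.508,.145,.011,93,1.6,4),(.500,.209,.011,97,1.6,5)],(*s["tool_pos"],yaw(s)))
```

```text
[ 0.46863122 -0.20084292  0.0801163 ] 82.93611833723544 [-0.09905437 -0.17035518 -1.57642392] 0.1853567718536356
[128.6 183.4] 71 6.6 [0.5985 0.2367]
[129.2 202.6] 76 6.7 [0.5465 0.2328]
[332.4 267. ] 79 7.5 [ 0.3796 -0.3139]
[259.  277.5] 60 6.5 [ 0.3508 -0.118 ]
[279.  257.5] 42 6.0 [ 0.4037 -0.171 ]
1.6, -0.0, -0.0, 1.4, 0.0, 0.0, -0.0,
1.6, -0.0, -0.0, 1.4, 0.0, 0.0, -0.0,
1.6, -0.0, -0.0, 1.4, 0.0, 0.0, -0.0,
1.6, -0.0, -0.0, 1.4, 0.0, 0.0, -0.0,
1.6, -0.0, -0.0, 1.3, 0.0, 0.0, -0.1,
   -> [ 0.4686 -0.2008  0.0111]
1.6, 0.9, -0.0, 0.0, 0.0, 0.0, 0.0,
1.6, 1.0, -0.0, 0.0, 0.0, 0.0, 0.0,
   -> [ 0.4709 -0.182   0.0111]
1.6, 2.3, 0.0, 0.0, 0.0, 0.0, -0.2,
1.6, 2.3, 0.0, 0.0, 0.0, 0.0, -0.2,
1.6, 2.3, 0.0, 0.0, 0.0, 0.0, -0.2,
1.6, 2.3, 0.0, 0.0, 0.0, 0.0, -0.2,
1.6, 2.3, 0.0, 0.0, 0.0, 0.0, -0.2,
1.6, 2.3, 0.1, 0.0, 0.0, 0.0, -0.2,
1.6, 2.3, 0.1, 0.0, 0.0, 0.0, -0.2,
1.6, 2.3, 0.1, 0.0, 0.0, 0.0, -0.1,
1.6, 2.3, 0.0, 0.0, 0.0, 0.0, -0.2,
1.6, 2.3, 0.1, 0.0, 0.0, 0.0, -0.1,
1.6, 2.4, 0.1, 0.0, 0.0, 0.0, -0.2,
   -> [0.5024 0.0701 0.0111]
1.6, 1.9, -0.0, 0.0, 0.0, 0.0, -2.0,
1.6, 1.9, 0.0, 0.0, 0.0, 0.0, -2.0,
1.6, 1.9, 0.1, 0.0, 0.0, 0.0, -2.0,
1.6, 1.8, 0.2, 0.0, 0.0, 0.0, -2.0,
   -> [0.5081 0.145  0.0111]
1.6, 1.3, -0.1, 0.0, 0.0, 0.0, -0.8,
1.6, 1.3, -0.1, 0.0, 0.0, 0.0, -0.8,
1.6, 1.3, -0.0, 0.0, 0.0, 0.0, -0.8,
1.6, 1.3, -0.1, 0.0, 0.0, 0.0, -0.8,
1.6, 1.2, 0.0, 0.0, 0.0, 0.0, -0.8,
   -> [0.4999 0.2086 0.0111]
```

View pics/p4.png

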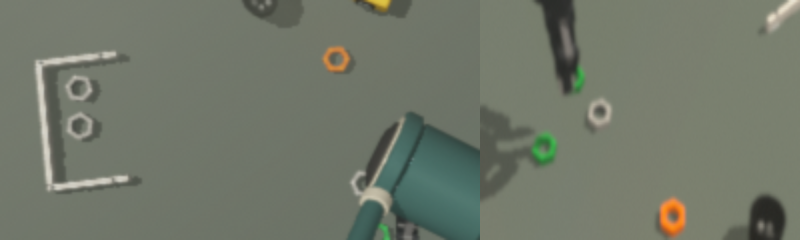

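Nuts A and B are both inside the fence, at (79,88) and (79,126) in the left panel. C is at (600,112) in the right panel with the fingers just behind it, and the green nuts are clear. Now I'll push C.

move_arm:
  series: [1.6,0,0,2.2,0,0,0,1.6,0,0,2.2,0,0,0,1.6,0,0,1.4,0,0,0,1.6,0,0,0.8,0,0,0,1.6,0,0,0.3,0,0,0]

```text
time: 12.95
tool_pos: [0.4688, -0.2014, 0.011]
tcp_rot: [-2.354, -2.08, 0.0]
wrist_force: [-0.1, -0.6, 0.1]
width: 0.189
grip_force: 0.0
```

move_arm:
  series: [1.6,0.7,0,0,0,0,0,1.6,1.2,0,0,0,0,0,1.6,2.3,0,0,0,0,-0.2,1.6,2.3,0,0,0,0,-0.2,1.6,2.3,0,0,0,0,-0.2]

```text
time: 13.58
tool_pos: [0.4799, -0.1131, 0.0119]
tcp_rot: [2.343, 2.091, 0.001]
wrist_force: [0.8, -0.0, 0.2]
width: 0.187
grip_force: 0.1
```

move_arm:
  series: [1.6,2.3,0,0,0,0,-0.2,1.6,2.3,0,0,0,0,-0.2,1.6,2.3,0.1,0,0,0,-0.2,1.6,2.3,0.1,0,0,0,-0.2,1.6,2.3,0.1,0,0,0,-0.1]

```text
time: 14.2
tool_pos: [0.495, 0.0012, 0.0119]
tcp_rot: [2.327, 2.11, 0.001]
wrist_force: [-0.2, -1.3, 0.1]
width: 0.192
grip_force: 0.1
```

move_arm:
  series: [1.6,2.3,0,0,0,0,-0.2,1.6,2.3,0.1,0,0,0,-0.1,1.6,2.4,0.1,0,0,0,-0.2,1.6,1.9,0,0,0,0,-2.0,1.6,1.9,0,0,0,0,-2.0]

```text
time: 14.82
tool_pos: [0.5062, 0.1084, 0.0116]
tcp_rot: [2.24, 2.202, 0.001]
wrist_force: [-0.2, -0.9, -0.5]
width: 0.184
grip_force: 0.2
```

Run:
```python
from h import *
s=read_state();print(s["tool_pos"],yaw(s),s["wrist_force"],s["width"])
b=read_camera("scene")[100:200,250:450,::-1]
cv2.imwrite("pics/p5.png",cv2.resize(b,(600,300)))
plan([(.5075,.145,.011,93,1.6,2),(.4985,.206,.011,97,1.6,5)],(*s["tool_pos"],yaw(s)))
```

```text
[0.50621125 0.1083685  0.01164493] 89.04006549916646 [-0.15712679 -0.89068943 -0.49400811] 0.18439656073696015
1.6, 1.8, 0.0, 0.0, 0.0, 0.0, -2.0,
1.6, 1.9, 0.1, 0.1, 0.0, 0.0, -2.0,
   -> [0.5072 0.1454 0.0106]
1.6, 1.2, -0.1, -0.0, 0.0, 0.0, -0.8,
1.6, 1.2, -0.1, -0.0, 0.0, 0.0, -0.8,
1.6, 1.2, -0.1, -0.0, 0.0, 0.0, -0.8,
1.6, 1.3, -0.0, -0.0, 0.0, 0.0, -0.8,
1.6, 1.2, -0.1, -0.0, 0.0, 0.0, -0.8,
   -> [0.4982 0.2059 0.0106]
```

View pics/p5.png

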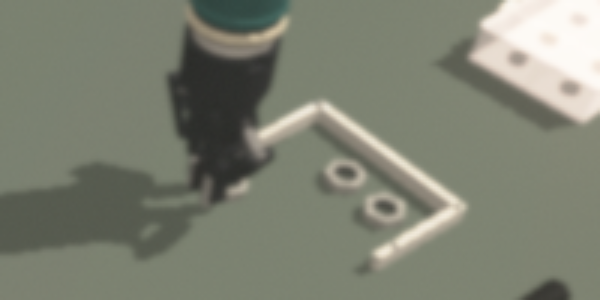

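Nut C's edge shows ahead of the fingers at (237,185), at the fence mouth. The other two are inside at (345,172) and (384,207). Next is the last stretch.

move_arm:
  series: [1.6,1.8,0,0,0,0,-2.0,1.6,1.9,0.1,0,0,0,-2.0,1.6,1.3,-0.1,0,0,0,-0.8,1.6,1.2,-0.1,0,0,0,-0.8,1.6,1.2,-0.1,0,0,0,-0.8]

```text
time: 15.5
tool_pos: [0.5015, 0.1815, 0.0112]
tcp_rot: [-2.116, -2.322, 0.0]
wrist_force: [0.0, -0.2, 0.8]
width: 0.19
grip_force: 0.2
```

move_arm:
  series: [1.6,1.3,0,0,0,0,-0.8,1.6,0.8,-0.1,0,0,0,-0.8,1.6,0.4,0,0,0,0,0,1.6,-1.5,0,0,0,0,0,1.6,-2.0,0,0,0,0,0]

```text
time: 16.12
tool_pos: [0.5024, 0.1697, 0.0112]
tcp_rot: [2.083, 2.351, -0.001]
wrist_force: [0.5, 0.6, -0.1]
width: 0.188
grip_force: 0.0
```

move_arm:
  series: [1.6,0,0,-3,0,0,0,1.6,0,0,-5,0,0,0,1.6,-5,0,-2,0,0,0,1.6,-6,0,0,0,0,0,1.6,-6,0,0,0,0,0]

```text
time: 16.75
tool_pos: [0.5228, -0.0011, 0.1121]
tcp_rot: [2.084, 2.349, 0.001]
wrist_force: [0.4, 0.4, 0.3]
width: 0.189
grip_force: 0.0
```

move_arm:
  series: [1.6,-6,0,0,0,0,0,1.6,-4,0,0,0,0,0,1.6,0,0,0,0,0,0,1.6,0,0,0,0,0,0,1.6,0,0,0,0,0,0]

```text
time: 17.38
tool_pos: [0.5342, -0.0965, 0.1111]
tcp_rot: [-2.083, -2.351, 0.0]
wrist_force: [1.0, 0.5, 0.1]
width: 0.186
grip_force: 0.0
```

Run:
```python
from h import *
s=read_state();print(s["tool_pos"],yaw(s),s["wrist_force"],s["time"])
im,o=look();[print(k,*b) for k in("steel","green","orange","yellow") for b in o[k] if b[2]<14]
cv2.imwrite("pics/p6.png",cv2.resize(im[60:300,60:380,::-1],(800,600)))
O=np.array([.5585,.172]);X=np.array([.992,.125]);Y=np.array([-.125,.992])
for b in o["steel"]:
    if b[2]<8: d=b[3]-O;print((d@X).round(4),(d@Y).round(4))
```

```text
[ 0.53424357 -0.09647969  0.11105326] 96.9228073222764 [1.04543032 0.54050042 0.08770973] 17.375
steel [223.5  52.8] 55 5.0 [ 0.9699 -0.0129]
steel [247.   52.1] 120 13.3 [ 0.9689 -0.0788]
steel [128.6 183.4] 74 6.6 [0.5985 0.2367]
steel [129.2 202.6] 77 6.7 [0.5465 0.2328]
steel [213. 206.] 74 6.7 [0.5398 0.0078]
steel [275.2 222.4] 78 7.2 [ 0.4971 -0.1604]
steel [199. 248.] 65 6.3 [0.4271 0.0429]
steel [265.5 266. ] 78 7.2 [ 0.3811 -0.135 ]
green [306.1 229.7] 63 6.1 [ 0.4784 -0.2437]
green [278.4 256.9] 48 6.1 [ 0.4052 -0.1692]
orange [362.7 238.2] 52 5.3 [ 0.457  -0.3966]
yellow [274.5 134.6] 306 12.8 [ 0.736  -0.1565]
0.385 -0.2348
0.0478 0.0592
-0.0043 0.0618
-0.0391 -0.1605
-0.1025 -0.3221
-0.1465 -0.1116
-0.2144 -0.2824
```

View pics/p6.png

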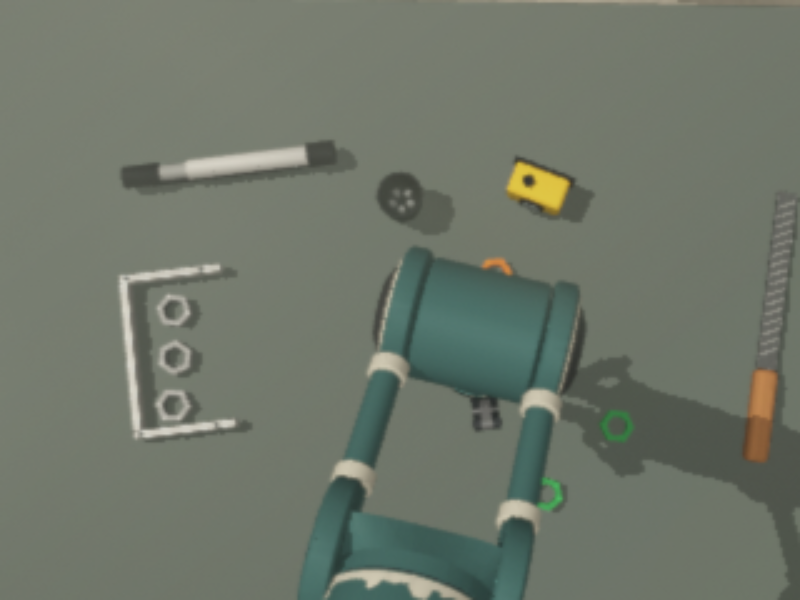

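All three nuts lie flat inside the fence, at (173,310), (175,358) and (173,405). The cup, headlamp, pump, rasp and look-alikes have not moved, and the arm is clear.

```bash
python3 -c "
from workcell import *
print(finish_job())"
```

```text
the job is handed in; nothing more can be done
None
```

All three steel nuts are flat and wholly inside the fence, pushed only and never lifted; nothing else was disturbed, and I handed the job in at about 17.4 s of the 54 s allowed.

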